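# Tip the tray of relays into the scrap bin

### The arm

A 6-joint arm with a two-finger parallel gripper is mounted at the origin on a cart in front of the work surface, level with it; the furniture and walls round the work are solid. World frame = base frame: x ahead of the robot, y to its left, z up, the work surface at z = 0. Lengths are in m, angles in rad, forces in N, time in s.
With the tool pointing down it reaches from about 0.275 to 0.75 m from the base axis. Payload 10.2 kg.
Tool frame: the origin (TCP) lies at the very end of the fingers, on their centre line; the grasp point (between the pads) lies 19 mm behind it; y points along the fingers, z is the direction in which the jaws open and shut, and the axes are right-handed (so a half turn about y gives the same grasp; the last joint's range is limited). The gripper opens to 88 mm and grips with 3 to 60 N. Pads are 18 mm wide; open, the fingers measure 123 mm over their backs; the gripper's body (75 mm by 187 mm) begins 45 mm behind the grasp point.
Start: joints at [-1.339, 0.313, 1.498, -0, 1.331, -0.223], TCP at [0.231, -0.472, 0.201] pointing down, gripper open.
Joint ranges: [-2.94, 2.94], [-0.97, 2.17], [0.19, 2.56], [-1.23, 4.37], [0.02, 3.11], [-2.88, 2.88]. Speed limits (rad/s): [2.39, 2.39, 3.01, 3.14, 3.14, 3.14].

### API

Orientations are given as a rotation vector (axis times angle).
In Python, from bench import r gives the robot as it stands.
- The arm moves only by the shell command python3 -m jog 'ROWS' [OPENING]. ROWS is JSON, a list of rows, each an object of numbers: "dx", "dy", "dz": the shift along the tool's x, y, z in mm; "ax", "ay", "az": the turn, a rotation vector about the tool's x, y, z in degrees. A call has 1 to 12 rows; each row is the pose to reach, as a shift and turn from the pose commanded when the call began, along the tool's axes at that moment; what a row does not reach only later rows make up. A row lasts 1/12 s, in which the tool goes at most 41.7 mm and 7.16 degrees, less where a joint would pass 70% of its speed; a pose out of reach is approached as far as the arm can. A call with a gripper value outside its range is refused whole. OPENING is the opening, from 0 (shut) to 1 (fully open), set as the call begins (- or left out, the last holds). The fingers move at their own pace and stop on an object; the grip force is fixed at half the most. Time passes only in rows, so rows that repeat a pose let the fingers close. It gives the time, the measured TCP pose, the force and the opening at its end, in the units of the state.
- r.read_state(): the state, without advancing time (a new reading comes with each control period).
- r.grab_frame(name): name is "side" or "top" or "wrist"; returns the picture (480x640x3 uint8, red, green, blue); there is no depth.
- r.get_calibration(name): a dict with "intrinsics" (3x3 intrinsics, pixels), "k1" (the pictures are not rectified: a ray, as slopes to the right and down, at radius r is drawn at 1 + k1 r^2 times it, then the intrinsics apply), "cam_to_world" (4x4, takes a point from camera to world coordinates); the wrist camera has in their place "hand_eye" (4x4, takes a point from camera to tool coordinates, whose origin is the TCP and whose axes are the tool frame's). Camera axes: x right, y down, z forward; pixel columns grow to the right and rows downward; lengths in m; the calibration is good to about 2 mm. A picture is of the moment at which its call begins: read the wrist's pose just before it. get_calibration takes no time and is no camera call.
- r.job_done(): hands the job in, once; it reports no verdict.
The state is a dict: "time": time; "qpos": joint angles; "qvel": joint speeds; "joint_efforts": joint torques, N m; "tcp_pos": TCP position; "tool_rot": TCP orientation; "ft_force": force on the tool from outside, world axes, zero at the start; "wrist_torque": the same for the moment, N m; "gripper_width": opening from 0.0 (shut) to 1.0 (fully open).
Only numpy, scipy, OpenCV 4.12 (cv2) and the standard library are available. Lean on these libraries where they do the work, as an engineer would, in place of code of your own. Each camera call takes 0.05 s, during which the arm holds its last target.

### The job

Two scrapped relays stand in the hinged steel tray on the tipping station. Lift the tray's bar handle and swing it up and over until both relays have slid out into the bin on the station, then swing the empty tray back down level and let go. Do not touch the relays with the gripper.

Things in the scene. Friction and masses are not known exactly. Their poses are not given: they have to be found in the camera images.
- tip_handle (a point): Middle of the tray's handle: a round dark steel bar, 12 mm thick, along the point's y, 80 mm free between its arms, 93 mm above the table, free below. Its centre is 47 mm behind the tray's rear wall: open a gripper to 50 mm or less and straddle it (closing along point x). It turns between the fingers, so the gripper can keep pointing down. Its x points to the bin, z up when level.
- tip_tray (a joint): Angle of the tray (rad): 0 level (lower stop), 1.75 fully tipped up. Sheet-steel tray, 104 mm wide, 120 mm long, walls 34 mm, open at the front end over the bin. The level hinge line, along y at that end, lies 157 mm ahead of the bar (+x of tip_handle) and 18 mm below it. Stiff (3 to 5 N at the bar), stays where left. The relays slide out between 0.5 and 0.9; 1.3 is plenty.
- scrap_bin (a point): Centre of the bin's inner floor: open grey steel box fixed to the station, inside 134 x 134 mm, floor 10 mm above the table, side walls 85 mm high, far wall 130 mm. Its x points level from tray to bin (tipping direction), y along the hinge. The hinge line lies 70 mm behind (-x) and 65 mm above. The station is fixed but stands elsewhere and turned each time.
- relay_1: Black cube relay, 27x27x33 mm, 35 g, standing loose in the tray; origin at the centre of its underside.
- relay_2: Dark grey cube relay, 27x27x33 mm, 35 g, standing loose in the tray beside the other; origin at the centre of its underside. (A third relay, standing on the table, is not part of the job.)
Things that resemble listed ones, but are neither listed nor needed, are in the scene too. What is shaped like the relay_1 but brown or green is not meant. What is shaped like the relay_2 but purple is not meant.

How it is judged:
On the way:
1. the tray is tipped by more than 23 degrees (0.4 rad) and both relays lie within the bin's walls (value of joint tip_tray above 0.4 rad and x of relay_1 in the frame of scrap_bin between -0.07 and 0.07 m and y of relay_1 in the frame of scrap_bin between -0.07 and 0.07 m and z of relay_1 in the frame of scrap_bin between -0.005 and 0.065 m and x of relay_2 in the frame of scrap_bin between -0.07 and 0.07 m and y of relay_2 in the frame of scrap_bin between -0.07 and 0.07 m and z of relay_2 in the frame of scrap_bin between -0.005 and 0.065 m), for 0.1 s.
At the end, for the whole second after the job is handed in: Both relays lie at rest in the bin (each origin inside its walls and less than 65 mm above its floor), and the tray is back within 10 degrees of level (value of joint tip_tray below 0.17 rad and x of relay_1 in the frame of scrap_bin between -0.07 and 0.07 m and y of relay_1 in the frame of scrap_bin between -0.07 and 0.07 m and z of relay_1 in the frame of scrap_bin between -0.005 and 0.065 m and x of relay_2 in the frame of scrap_bin between -0.07 and 0.07 m and y of relay_2 in the frame of scrap_bin between -0.07 and 0.07 m and z of relay_2 in the frame of scrap_bin between -0.005 and 0.065 m and linear speed of each of relay_1, relay_2 below 0.03 m/s); the robot touches nothing.
It fails at once if the gripper touches a relay (more than 1 N) (contact force between the fingers and relay_1 above 1 N or contact force between the fingers and relay_2 above 1 N).
It also fails if it takes over 45 s, if anything falls off the work surface, if the arm or the gripper's body presses on something with over 40 N, if the wrist force passes 120 N, or if a joint passes its speed limit or range.

## Working session

There is one attempt and no reset: what is moved stays moved. The work goes in short steps, Python scripts to look and compute and a shell command to move; the robot and the scene stay as the last step left them, time stands still between calls to the robot, and variables do not carry over. Pictures are saved under pics/ and viewed, and the job is handed in when it is done.

```bash
ls; mkdir -p pics; python3 - <<'E'
from bench import r
import cv2
print(r.read_state())
for n in("side","top"):
    cv2.imwrite(f"pics/{n}0.png",r.grab_frame(n)[:,:,::-1]); print(n,r.get_calibration(n))
print(r.get_calibration("wrist"))
E
```

```text
pics
{'time': 0.0, 'qpos': array([-1.33939763e+00,  3.13434866e-01,  1.49842177e+00, -1.00083657e-05,
        1.33098171e+00, -2.23365785e-01]), 'qvel': array([-0.00024336, -0.00091794,  0.00027187, -0.00037146, -0.00071004,
       -0.00018016]), 'joint_efforts': array([-3.38396148e-04, -4.02220345e+01, -2.52271736e+01,  6.93969475e-02,
        3.53412784e-02, -1.04325609e-04]), 'tcp_pos': array([ 0.23054242, -0.47135627,  0.2005746 ]), 'tool_rot': array([-0.45558266,  1.97013186, -1.96761455]), 'ft_force': array([-0.00744788, -0.15577267,  0.06323623]), 'wrist_torque': array([-0.01309783,  0.02026148, -0.00970501]), 'gripper_width': 1.0007612953597633}
side {'intrinsics': array([[503.93993634,   0.        , 323.99148816],
       [  0.        , 503.93993634, 242.03262993],
       [  0.        ,   0.        ,   1.        ]]), 'k1': 0.028830614818792066, 'cam_to_world': array([[-0.81349685, -0.30817495,  0.4932049 ,  0.20031438],
       [-0.58155292,  0.43742993, -0.68589449,  0.78847829],
       [-0.00436708, -0.84479776, -0.53506791,  0.55432721],
       [ 0.        ,  0.        ,  0
[... 344 characters left out ...]
01809719,  0.19193296],
       [-0.01977387, -0.09844066, -0.99494645,  1.05742999],
       [ 0.        ,  0.        ,  0.        ,  1.        ]])}
{'intrinsics': array([[411.08047774,   0.        , 328.6231049 ],
       [  0.        , 411.08047774, 240.06469983],
       [  0.        ,   0.        ,   1.        ]]), 'k1': -0.046023476670891225, 'hand_eye': array([[ 7.72752962e-04,  9.54867198e-01,  2.97032046e-01,
        -7.77775061e-02],
       [ 1.07544413e-03, -2.97032757e-01,  9.54866684e-01,
        -1.83347011e-01],
       [ 9.99999123e-01, -4.18434687e-04, -1.25643927e-03,
        -1.65948519e-05],
       [ 0.00000000e+00,  0.00000000e+00,  0.00000000e+00,
         1.00000000e+00]])}
```

View pics/top0.png

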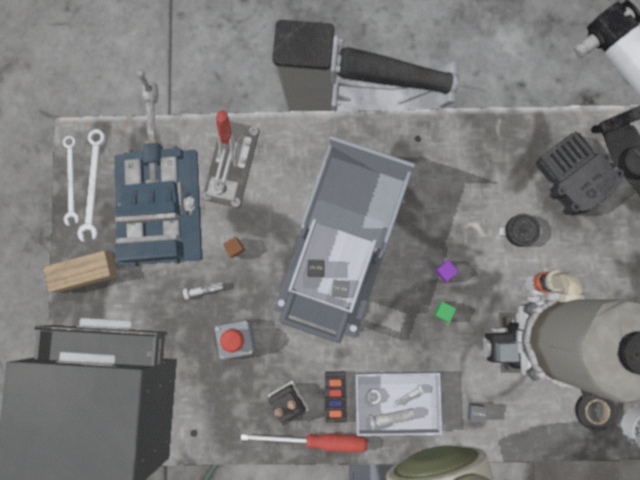

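View pics/side0.png

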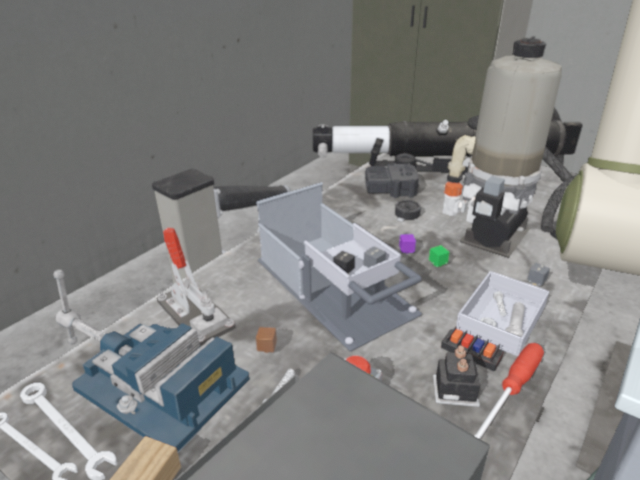

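The top view shows the station near (345,240), with its bin at upper right and the handle near (315,320). Two relays sit in the tray at (316,268) and (341,288). I'll enlarge it.

```bash
python3 - <<'E'
import cv2
i=cv2.imread("pics/top0.png")[125:350,265:425]
cv2.imwrite("pics/topc.png",cv2.resize(i,None,fx=3.5,fy=3.5,interpolation=cv2.INTER_CUBIC)[:, :][:788][-600:])
i=cv2.imread("pics/side0.png")[170:350,250:450]
cv2.imwrite("pics/sidec.png",cv2.resize(i,None,fx=3.3,fy=3.3,interpolation=cv2.INTER_CUBIC))
E
```

```text
(no output)
```

View pics/topc.png

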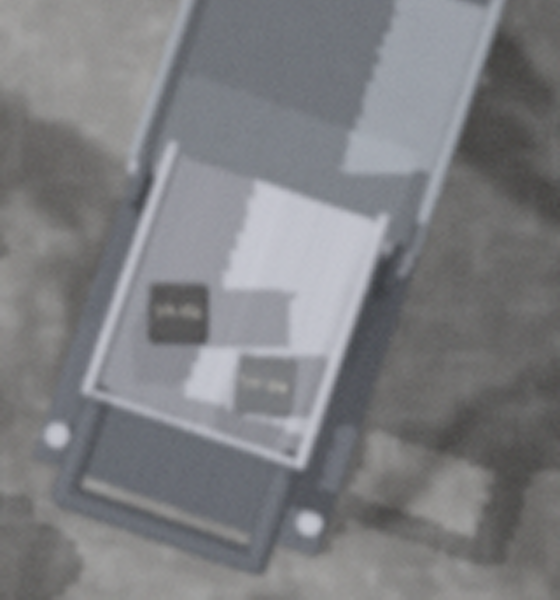

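View pics/sidec.png

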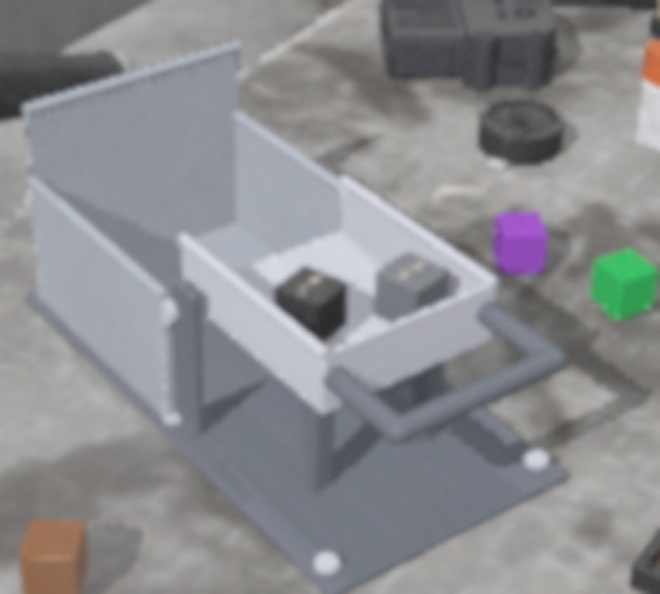

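```bash
cat > h.py <<'E'
import numpy as np,cv2
from bench import r
from scipy.spatial.transform import Rotation as R
def ray(n,uv,st=None):
    c=r.get_calibration(n);K=c["intrinsics"]
    T=c.get("cam_to_world")
    if T is None:
        W=np.eye(4);W[:3,:3]=R.from_rotvec(st["tool_rot"]).as_matrix();W[:3,3]=st["tcp_pos"];T=W@c["hand_eye"]
    # lib fixed point inversion through cv2 (k1 only)
    p=cv2.undistortPoints(np.array([[uv]],float),K,np.array([c["k1"],0,0,0.]))[0,0]
    return T[:3,3],T[:3,:3]@np.array([p[0],p[1],1.])
def onz(n,uv,z,st=None):
    o,d=ray(n,uv,st);return o+d*(z-o[2])/d[2]
def tri(rs):
    A=0;b=0
    for o,d in rs:
        d=d/np.linalg.norm(d);P=np.eye(3)-np.outer(d,d);A=A+P;b=b+P@o
    return np.linalg.solve(A,b)
E
python3 - <<'E'
from h import *
t=lambda x,y:(265+x/3.5,125+(y+187)/3.5)
s=lambda x,y:(250+x/3.3,170+y/3.3)
print("bar tri",tri([ray("top",t(163,529)),ray("side",s(477,392))]))
a=onz("top",t(65,496),.093);b=onz("top",t(258,560),.093);print(a,b,(a+b)/2,np.linalg.norm(a-b))
print("bar side z.093",onz("side",s(477,392),.093))
for p,q in(((65,496),(258,560)),((88,388),(303,463)),((172,147),(385,217))):
    a=onz("top",t(*p),.1);b=onz("top",t(*q),.1);d=b-a;print(np.degrees(np.arctan2(d[1],d[0]))+90,np.linalg.norm(d),(a+b)/2)
for p,q in(((88,388),(172,147)),((303,463),(385,217))):
    a=onz("top",t(*p),.1);b=onz("top",t(*q),.1);d=b-a;print(np.degrees(np.arctan2(d[1],d[0])),np.linalg.norm(d))
st=r.read_state();print(R.from_rotvec(st["tool_rot"]).as_matrix().round(3))
E
```

```text
bar tri [0.46216827 0.24227689 0.09348711]
[0.4762193  0.28601846 0.093     ] [0.44608602 0.19866939 0.093     ] [0.46115266 0.24234392 0.093     ] 0.09240062096690724
bar side z.093 [0.46391527 0.24247211 0.093     ]
-19.033174382462676 0.09172996124685455 [0.46145691 0.24197803 0.1       ]
-20.056855672660845 0.10316069098842244 [0.50724324 0.22600275 0.1       ]
-19.367553786511436 0.10264396440956418 [0.61755278 0.18639557 0.1       ]
-19.878096888124972 0.11658609688000286
-19.625082808184516 0.11782371239967915
[[-0.898 -0.     0.439]
 [-0.439  0.001 -0.898]
 [-0.    -1.    -0.001]]
```

```bash
python3 - <<'E'
from h import *
for n,a,b in(("knob",(632,347),(529,47)),("cream hook",(565,285),(460,145)),("blackbox",(488,345),(490,190)),("base",(525,345),(480,240)),("tower",(305,45),(185,183)),("tube end",(590,47),(320,138))):
    r1,r2=ray("top",a),ray("side",b);p=tri([r1,r2]);print(n,p.round(3))
i=r.grab_frame("wrist");cv2.imwrite("pics/w0.png",i[:,:,::-1])
E
```

```text
knob [ 0.444 -0.132  0.373]
cream hook [ 0.526 -0.127  0.186]
blackbox [ 0.432 -0.023  0.157]
base [ 0.439 -0.115  0.005]
tower [0.909 0.244 0.144]
tube end [ 0.93  -0.227  0.081]
```

View pics/w0.png

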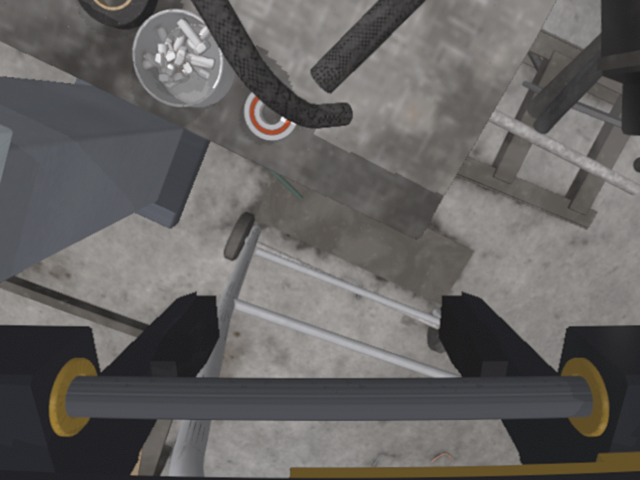

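The wrist view shows only the floor and cart edge below the gripper, with hoses at the top. A tank about 0.37 m tall stands near (0.44,-0.13), between the arm and the station. I'll go up first and pass over it.

```bash
python3 -m jog '[{"dy":-40},{"dy":-80},{"dy":-120},{"dy":-160,"dz":-20},{"dy":-200,"dz":-40},{"dy":-230,"dz":-70},{"dy":-235,"dz":-100},{"dy":-235,"dz":-100}]' 1; python3 - <<'E'
from h import *
print(r.read_state()["qpos"].round(3))
E
```

```text
[-1.339  0.313  1.498 -0.     1.331 -0.223]validation failed for argument at $[0]...
```

```bash
python3 -m jog '[{"dx":0,"dy":-40,"dz":0,"ax":0,"ay":0,"az":0},{"dx":0,"dy":-80,"dz":0,"ax":0,"ay":0,"az":0},{"dx":0,"dy":-120,"dz":0,"ax":0,"ay":0,"az":0},{"dx":0,"dy":-160,"dz":-20,"ax":0,"ay":0,"az":0},{"dx":0,"dy":-200,"dz":-40,"ax":0,"ay":0,"az":0},{"dx":0,"dy":-230,"dz":-70,"ax":0,"ay":0,"az":0},{"dx":0,"dy":-235,"dz":-100,"ax":0,"ay":0,"az":0},{"dx":0,"dy":-235,"dz":-100,"ax":0,"ay":0,"az":0}]' 1; python3 - <<'E'
from h import *
print(r.read_state()["qpos"].round(3))
E
```

```text
time: 0.82
tcp_pos: [0.1857, -0.3789, 0.4404]
tool_rot: [-0.456, 1.961, -1.977]
ft_force: [0.4, 0.2, 1.3]
gripper_width: 1.0
[-1.394  0.03   1.226 -0.     1.877 -0.278]
```

```bash
cat >> h.py <<'E'
def plan(targets,yaw):  # world targets, final yaw of tool z -> tool shifts mm, total turn
    st=r.read_state();M=R.from_rotvec(st["tool_rot"]).as_matrix()
    G=np.column_stack([np.cross([0,0,-1.],[np.cos(yaw),np.sin(yaw),0]),[0,0,-1.],[np.cos(yaw),np.sin(yaw),0]])
    print("turn",np.degrees(R.from_matrix(M.T@G).as_rotvec()).round(2))
    for t in targets: print((M.T@(np.array(t)-st["tcp_pos"])*1000).round(1))
E
python3 - <<'E'
from h import *
plan([(.42*np.cos(a),.42*np.sin(a),.44) for a in np.radians([-60,-55,-50,-45,-40,-35,-30,-25,-20,-15,-10,-5,-5])],np.radians(-40))
E
```

```text
turn [ -0.4  -23.94   0.23]
[-28.5   0.3  -2.9]
[-64.9   0.2  -7. ]
[-1.008e+02  1.000e-01 -1.430e+01]
[-1.359e+02 -1.000e-01 -2.470e+01]
[-170.    -0.3  -38.1]
[-202.9   -0.5  -54.4]
[-234.1   -0.7  -73.5]
[-263.6   -0.9  -95.2]
[-291.1   -1.2 -119.5]
[-316.3   -1.5 -146. ]
[-339.2   -1.7 -174.7]
[-359.4   -2.  -205.2]
[-359.4   -2.  -205.2]
```

```bash
python3 -m jog '[{"dx":-28,"dy":0,"dz":-3,"ax":0,"ay":-2,"az":0},{"dx":-65,"dy":0,"dz":-7,"ax":0,"ay":-4,"az":0},{"dx":-101,"dy":0,"dz":-14,"ax":0,"ay":-6,"az":0},{"dx":-136,"dy":0,"dz":-25,"ax":0,"ay":-8,"az":0},{"dx":-170,"dy":0,"dz":-38,"ax":0,"ay":-10,"az":0},{"dx":-203,"dy":0,"dz":-54,"ax":0,"ay":-12,"az":0},{"dx":-234,"dy":0,"dz":-73,"ax":0,"ay":-14,"az":0},{"dx":-264,"dy":0,"dz":-95,"ax":0,"ay":-16,"az":0},{"dx":-291,"dy":-1,"dz":-120,"ax":0,"ay":-18,"az":0},{"dx":-316,"dy":-1,"dz":-146,"ax":0,"ay":-20,"az":0},{"dx":-339,"dy":-2,"dz":-175,"ax":0,"ay":-22,"az":0},{"dx":-359,"dy":-2,"dz":-205,"ax":0,"ay":-24,"az":0}]'; python3 - <<'E'
from h import *
print(r.read_state()["qpos"].round(3))
P=[(.42*np.cos(a),.42*np.sin(a),.44) for a in np.radians([0,5,10,15,20,25])]
plan(P+[(.42,.215,.43),(.44,.23,.4),(.455,.237,.37),(.462,.242,.34),(.462,.242,.3)],np.radians(-19.7))
E
```

```text
time: 1.82
tcp_pos: [0.4196, -0.0382, 0.4374]
tool_rot: [-0.797, 1.701, -1.7]
ft_force: [-0.3, -0.3, 0.2]
gripper_width: 1.001
[-0.37   0.033  1.23   0.     1.879  0.325]
turn [ 8.000e-02 -2.014e+01  1.000e-02]
[-29.5  -2.5 -24.2]
[-56.6  -2.5 -48.9]
[-81.5  -2.5 -75.8]
[-103.8   -2.5 -104.8]
[-123.6   -2.4 -135.7]
[-140.6   -2.4 -168.1]
[-194.6    7.6 -161.9]
[-219.    37.6 -156.1]
[-234.    67.5 -149. ]
[-242.3   97.5 -146.8]
[-242.3  137.5 -146.8]
```

```bash
python3 -m jog '[{"dx":-29,"dy":-2,"dz":-24,"ax":0,"ay":-2,"az":0},{"dx":-57,"dy":-2,"dz":-49,"ax":0,"ay":-4,"az":0},{"dx":-81,"dy":-2,"dz":-76,"ax":0,"ay":-6,"az":0},{"dx":-104,"dy":-2,"dz":-105,"ax":0,"ay":-8,"az":0},{"dx":-124,"dy":-2,"dz":-136,"ax":0,"ay":-10,"az":0},{"dx":-155,"dy":-2,"dz":-150,"ax":0,"ay":-12,"az":0},{"dx":-190,"dy":8,"dz":-155,"ax":0,"ay":-14,"az":0},{"dx":-219,"dy":30,"dz":-156,"ax":0,"ay":-16,"az":0},{"dx":-234,"dy":67,"dz":-149,"ax":0,"ay":-18,"az":0},{"dx":-242,"dy":100,"dz":-147,"ax":0,"ay":-20,"az":0},{"dx":-242,"dy":137,"dz":-147,"ax":0,"ay":-20,"az":0},{"dx":-242,"dy":137,"dz":-147,"ax":0,"ay":-20,"az":0}]' 0.55; python3 - <<'E'
from h import *
s=r.read_state();i=r.grab_frame("wrist");print(s)
cv2.imwrite("pics/w1.png",i[:,:,::-1])
E
```

```text
time: 2.82
tcp_pos: [0.4592, 0.2395, 0.2933]
tool_rot: [-1.039, 1.468, -1.459]
ft_force: [-0.4, 0.3, -1.5]
gripper_width: 0.55
{'time': 2.8167, 'qpos': array([2.54306992e-01, 2.58749533e-01, 1.33188677e+00, 2.17428849e-05,
       1.56574816e+00, 6.02009306e-01]), 'qvel': array([-0.00690455, -0.05021091, -0.19691986,  0.00346387,  0.14952079,
        0.00665218]), 'joint_efforts': array([  0.71206162, -43.75733256, -28.26654375,   0.0989094 ,
        -1.26256842,  -0.07089251]), 'tcp_pos': array([0.4592349 , 0.2395423 , 0.29326836]), 'tool_rot': array([-1.03886055,  1.46848148, -1.45919705]), 'ft_force': array([-0.41383276,  0.28095257, -1.54046524]), 'wrist_torque': array([-0.06289981, -0.02515251, -0.02924861]), 'gripper_width': 0.5503234572040085}
```

View pics/w1.png

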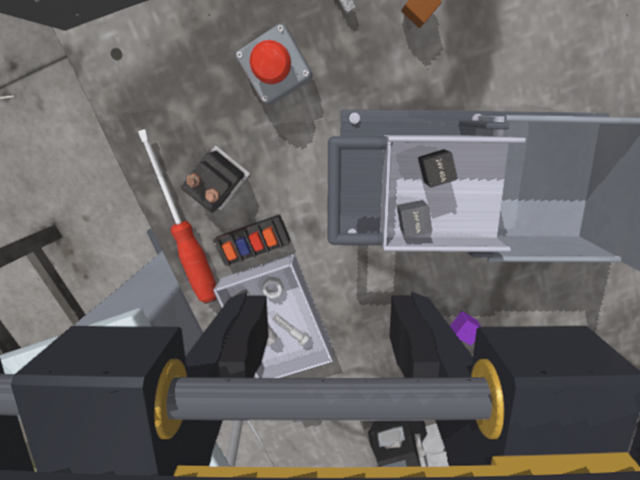

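The wrist view shows the bar as a vertical line at column 335, rows 140 to 243, with the jaws straddling it in line. The relays are at (438,167) and (414,220), clear of the jaws.

```bash
python3 - <<'E'
from h import *
i=cv2.imread("pics/w1.png")[125:260,315:535]
cv2.imwrite("pics/w1c.png",cv2.resize(i,None,fx=3.5,fy=3.5,interpolation=cv2.INTER_CUBIC))
s=r.read_state();print(s["tcp_pos"])
E
```

```text
[0.46060273 0.23972677 0.29828727]
```

View pics/w1c.png

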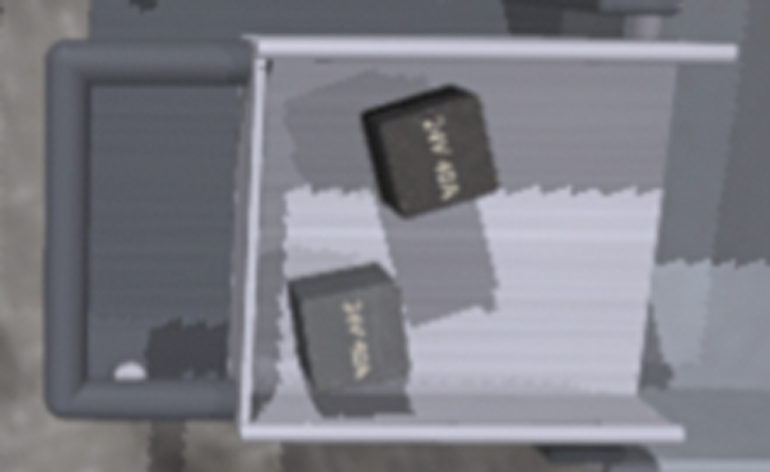

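```bash
python3 - <<'E'
from h import *
s=r.read_state()
# pose in motion at frame time: use state read just before the frame
s1={"tcp_pos":np.array([0.4592349,0.2395423,0.29326836]),"tool_rot":np.array([-1.03886055,1.46848148,-1.45919705])}
p=lambda x,y:(315+x/3.5,125+y/3.5)
b=onz("wrist",p(67,230),.093,s1);print("bar",b)
a=onz("wrist",p(67,62),.093,s1);c=onz("wrist",p(67,398),.093,s1);d=c-a;print(np.degrees(np.arctan2(d[1],d[0]))+90)
plan([(b[0],b[1],z) for z in(.26,.22,.18,.14,.11,.074)],np.radians(-19.7))
plan([(.462,.242,.074)],np.radians(-19.7))
E
```

```text
bar [0.46391455 0.24380169 0.093     ]
-19.743325282206897
turn [ 0.36 -0.25  0.24]
[-5.1 38.3  2. ]
[-5.3 78.3  2.2]
[ -5.5 118.3   2.5]
[ -5.6 158.3   2.7]
[ -5.8 188.2   2.9]
[ -5.9 224.2   3.1]
turn [ 0.36 -0.25  0.24]
[ -3.6 224.3   1.9]
```

```bash
python3 -m jog '[{"dx":-4,"dy":38,"dz":2,"ax":0.3,"ay":-0.2,"az":0.2},{"dx":-4.5,"dy":78,"dz":2,"ax":0.3,"ay":-0.2,"az":0.2},{"dx":-4.5,"dy":118,"dz":2.5,"ax":0.3,"ay":-0.2,"az":0.2},{"dx":-4.5,"dy":145,"dz":2.5,"ax":0.3,"ay":-0.2,"az":0.2},{"dx":-4.5,"dy":160,"dz":2.5,"ax":0.3,"ay":-0.2,"az":0.2},{"dx":-4.5,"dy":175,"dz":2.5,"ax":0.3,"ay":-0.2,"az":0.2},{"dx":-4.5,"dy":190,"dz":2.5,"ax":0.3,"ay":-0.2,"az":0.2},{"dx":-4.5,"dy":205,"dz":2.5,"ax":0.3,"ay":-0.2,"az":0.2},{"dx":-4.5,"dy":218,"dz":2.5,"ax":0.3,"ay":-0.2,"az":0.2},{"dx":-4.5,"dy":224,"dz":2.5,"ax":0.3,"ay":-0.2,"az":0.2},{"dx":-4.5,"dy":224,"dz":2.5,"ax":0.3,"ay":-0.2,"az":0.2}]' 0.45; python3 - <<'E'
from h import *
cv2.imwrite("pics/w2.png",r.grab_frame("wrist")[:,:,::-1])
E
```

```text
time: 3.78
tcp_pos: [0.4668, 0.2435, 0.078]
tool_rot: [-1.018, 1.455, -1.459]
ft_force: [0.3, 0.2, 0.0]
gripper_width: 0.454
```

View pics/w2.png

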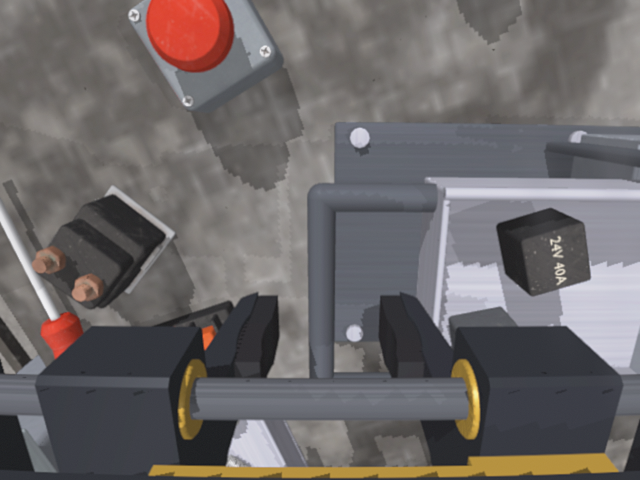

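The bar runs down column 321 between the finger tips at 278 and 380, so it sits about 7 px off the jaw centre. I'll shift 2 mm back and close.

```bash
python3 -m jog '[{"dx":0,"dy":2,"dz":-2,"ax":0,"ay":0,"az":0},{"dx":0,"dy":2,"dz":-2,"ax":0,"ay":0,"az":0},{"dx":0,"dy":2,"dz":-2,"ax":0,"ay":0,"az":0},{"dx":0,"dy":2,"dz":-2,"ax":0,"ay":0,"az":0},{"dx":0,"dy":2,"dz":-2,"ax":0,"ay":0,"az":0},{"dx":0,"dy":2,"dz":-2,"ax":0,"ay":0,"az":0}]' 0; python3 - <<'E'
from h import *
s=r.read_state();print(s["tcp_pos"],s["ft_force"],s["wrist_torque"],s["qpos"])
print(R.from_rotvec(s["tool_rot"]).as_matrix().round(3))
E
```

```text
time: 4.33
tcp_pos: [0.4639, 0.2441, 0.0753]
tool_rot: [-1.02, 1.455, -1.459]
ft_force: [-0.0, 0.7, -0.0]
gripper_width: 0.019
[0.46390835 0.24405773 0.07532456] [-0.04789298  0.72620983 -0.01839052] [-0.00653635 -0.05326139 -0.00469406] [ 2.60628623e-01  4.42348854e-01  1.66640234e+00 -1.15321740e-04
  1.02625083e+00  6.05279703e-01]
[[-0.338  0.006  0.941]
 [-0.941  0.002 -0.338]
 [-0.004 -1.     0.005]]
```

The opening ended at 0.019, but the 12 mm bar should stop it at 0.136. I'll look.

```bash
python3 - <<'E'
from h import *
cv2.imwrite("pics/w3.png",r.grab_frame("wrist")[:,:,::-1])
cv2.imwrite("pics/s3.png",cv2.resize(r.grab_frame("side")[100:400,200:600,::-1],None,fx=2,fy=2,interpolation=cv2.INTER_CUBIC))
print(r.read_state()["gripper_width"])
E
```

```text
0.006488294050664961
```

View pics/w3.png

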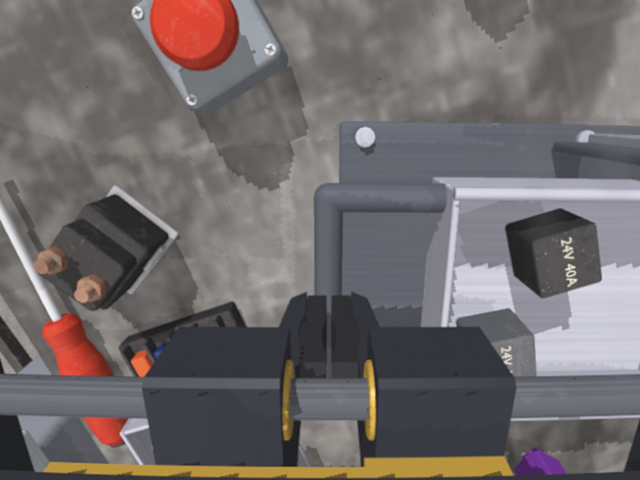

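View pics/s3.png

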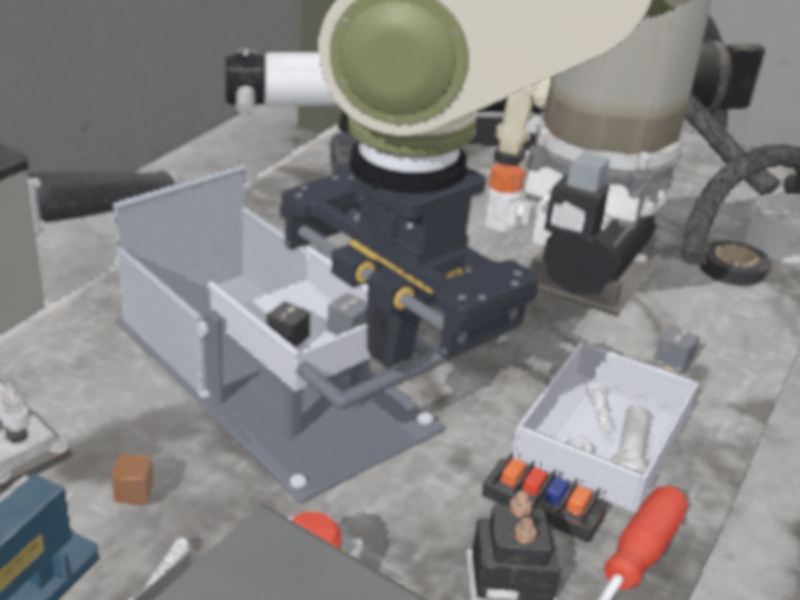

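```bash
python3 - <<'E'
from h import *
s=r.read_state();print(s["tcp_pos"],s["ft_force"])
def proj(n,P):
    c=r.get_calibration(n);K=c["intrinsics"];T=c.get("cam_to_world")
    if T is None:
        W=np.eye(4);W[:3,:3]=R.from_rotvec(s["tool_rot"]).as_matrix();W[:3,3]=s["tcp_pos"];T=W@c["hand_eye"]
    T=np.linalg.inv(T)
    return cv2.projectPoints(np.array([P],float),cv2.Rodrigues(T[:3,:3])[0],T[:3,3],K,np.array([c["k1"],0,0,0.]))[0][0,0]
t=s["tcp_pos"]
for q in (t,t+[0,0,.019],t+[0,0,.045]):
    print((proj("side",q)-[200,100])*2, proj("wrist",q), proj("top",q))
i=cv2.imread("pics/s3.png")[250:450,300:520];cv2.imwrite("pics/s3c.png",cv2.resize(i,None,fx=3,fy=3,interpolation=cv2.INTER_CUBIC))
E
```

```text
[0.46384744 0.24402807 0.07519402] [ 0.61289079 -0.11732172  0.17885588]
[386.51432481 397.45149834] [327.75885534 280.98604937] [310.58448328 327.11409974]
[388.2669167  377.37869968] [327.85118653 297.79853419] [309.95673354 327.60542715]
[390.74865944 349.02130687] [328.01262528 327.12078265] [309.05634457 328.31013754]
```

View pics/s3c.png

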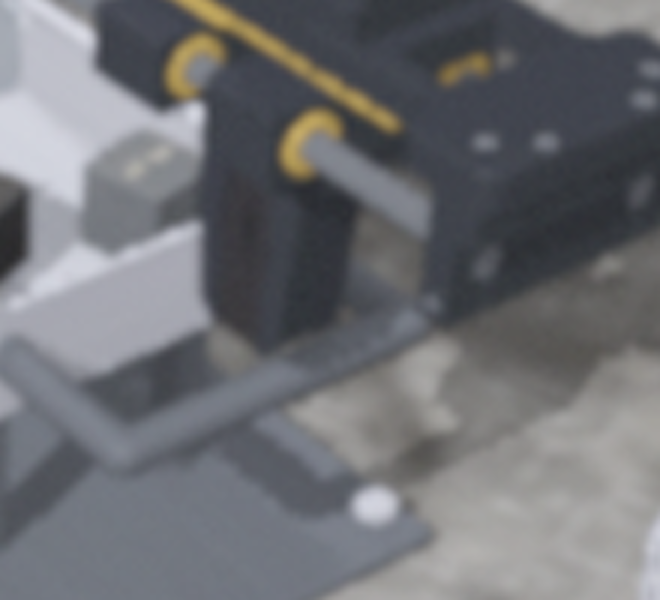

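```bash
python3 - <<'E'
from h import *
c=r.get_calibration("wrist");T=np.linalg.inv(c["hand_eye"])
for k in (0,10,20,30,40):
    pts=np.array([[-.009,-k/1e3,-.0175],[-.009,-k/1e3,.0175],[0,-k/1e3,0]])
    print(k,cv2.projectPoints(pts,cv2.Rodrigues(T[:3,:3])[0],T[:3,3],c["intrinsics"],np.array([c["k1"],0,0,0.]))[0][:,0].round(0).tolist())
s1={"tcp_pos":np.array([0.4592349,0.2395423,0.29326836]),"tool_rot":np.array([-1.03886055,1.46848148,-1.45919705])}
p=lambda x,y:(315+x/3.5,125+y/3.5)
for dz in(0,.029):
    s1["tcp_pos"][2]+=dz
    a=onz("wrist",p(67,62),.093,s1);b=onz("wrist",p(67,398),.093,s1);print(np.linalg.norm(a-b),(a+b)/2)
    # tray outer rear corners z~.107, 104 wide
i=cv2.imread("pics/w3.png")[270:480,200:460];cv2.imwrite("pics/w3c.png",cv2.resize(i,None,fx=2.8,fy=2.8,interpolation=cv2.INTER_CUBIC))
E
```

```text
0 [[291.0, 263.0], [365.0, 263.0], [328.0, 281.0]]
10 [[289.0, 271.0], [366.0, 271.0], [328.0, 290.0]]
20 [[287.0, 280.0], [368.0, 280.0], [328.0, 299.0]]
30 [[284.0, 289.0], [371.0, 289.0], [328.0, 309.0]]
40 [[282.0, 300.0], [373.0, 300.0], [327.0, 321.0]]
0.09173650143997833 [0.46339049 0.24232681 0.093     ]
0.0986838201378711 [0.46145781 0.23698592 0.093     ]
```

View pics/w3c.png

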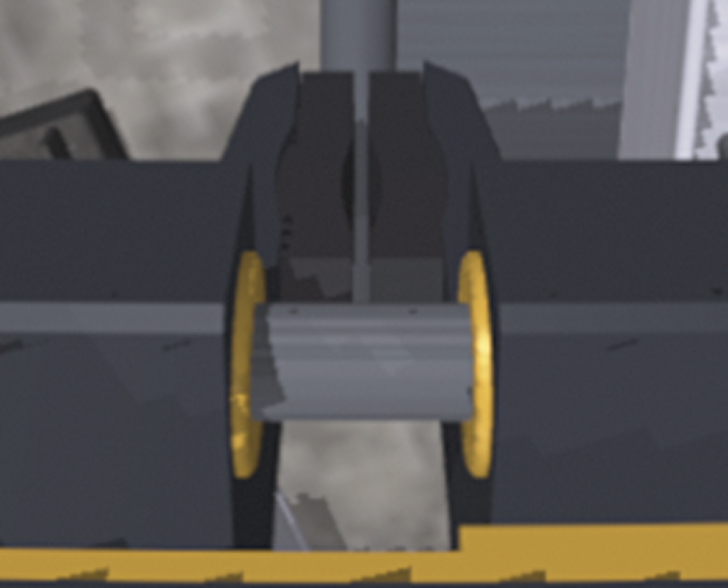

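The wrist and side pictures agree that the finger ends sit about 29 mm short of the reported TCP. They closed just above the bar, and nothing was touched. I'll open, go 29 mm lower and close again.

```bash
python3 -m jog '[{"dx":0,"dy":-3,"dz":0,"ax":0,"ay":0,"az":0},{"dx":0,"dy":-3,"dz":0,"ax":0,"ay":0,"az":0},{"dx":0,"dy":-3,"dz":0,"ax":0,"ay":0,"az":0},{"dx":0,"dy":-3,"dz":0,"ax":0,"ay":0,"az":0},{"dx":0,"dy":-3,"dz":0,"ax":0,"ay":0,"az":0},{"dx":1,"dy":4,"dz":0,"ax":0,"ay":0,"az":0},{"dx":1,"dy":12,"dz":0,"ax":0,"ay":0,"az":0},{"dx":1,"dy":20,"dz":0,"ax":0,"ay":0,"az":0},{"dx":1,"dy":28,"dz":0,"ax":0,"ay":0,"az":0},{"dx":1,"dy":30,"dz":0,"ax":0,"ay":0,"az":0},{"dx":1,"dy":30,"dz":0,"ax":0,"ay":0,"az":0}]' 0.45;  python3 - <<'E'
from h import *
cv2.imwrite("pics/s4.png",cv2.resize(r.grab_frame("side")[200:340,320:480,::-1],None,fx=4,fy=4,interpolation=cv2.INTER_CUBIC))
E
```

```text
time: 5.35
tcp_pos: [0.4632, 0.243, 0.0441]
tool_rot: [-1.022, 1.456, -1.459]
ft_force: [0.3, -0.6, 0.2]
gripper_width: 0.45
```

View pics/s4.png

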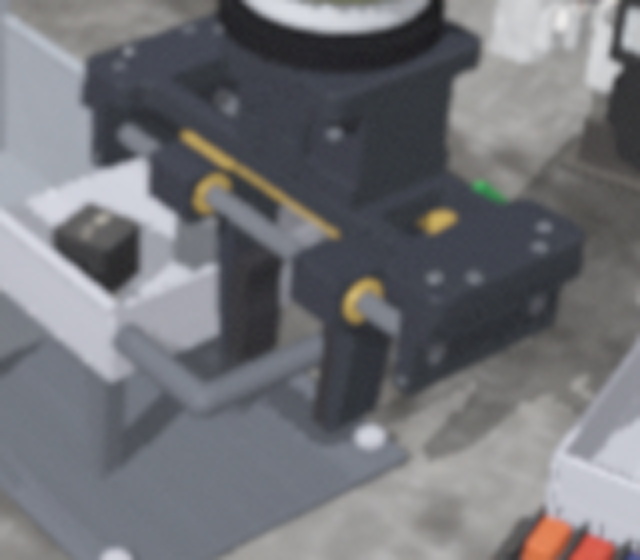

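The bar now passes between the fingers, with the rear finger in front of it and the front finger behind. Closing.

```bash
python3 -m jog '[{"dx":0,"dy":0,"dz":0,"ax":0,"ay":0,"az":0},{"dx":0,"dy":0,"dz":0,"ax":0,"ay":0,"az":0},{"dx":0,"dy":0,"dz":0,"ax":0,"ay":0,"az":0},{"dx":0,"dy":0,"dz":0,"ax":0,"ay":0,"az":0},{"dx":0,"dy":0,"dz":0,"ax":0,"ay":0,"az":0},{"dx":0,"dy":0,"dz":0,"ax":0,"ay":0,"az":0}]' 0; python3 - <<'E'
from h import *
s=r.read_state();p=s["tcp_pos"];print(s["ft_force"],s["wrist_torque"],s["gripper_width"])
M=R.from_rotvec(s["tool_rot"]).as_matrix();u=np.array([.9415,-.337,0]);u/=np.linalg.norm(u)
print(M.round(3))
for t in np.arange(.1,1.36,.1):
    a=t+np.arctan2(18,157);L=np.hypot(157,18)
    d=u*(157-L*np.cos(a))+np.array([0,0,L*np.sin(a)-18]);print(round(t,1),(M.T@d).round(0),(p+d/1e3).round(3))
E
```

```text
time: 5.9
tcp_pos: [0.4633, 0.2433, 0.0453]
tool_rot: [-1.02, 1.455, -1.459]
ft_force: [-3.5, 2.1, 2.6]
gripper_width: 0.124
[-3.53194359  2.14395833  2.63095341] [0.16194872 0.4631426  0.08082362] 0.12431339066756635
[[-0.338  0.006  0.941]
 [-0.941  0.002 -0.338]
 [-0.004 -1.     0.005]]
0.1 [ -0. -16.   3.] [0.466 0.242 0.061]
0.2 [ -0. -31.   7.] [0.47  0.241 0.076]
0.3 [ -0. -46.  13.] [0.475 0.239 0.091]
0.4 [ -0. -60.  20.] [0.482 0.237 0.105]
0.5 [ -0. -73.  28.] [0.49  0.234 0.118]
0.6 [ -0. -85.  38.] [0.499 0.231 0.131]
0.7 [ -0. -97.  49.] [0.509 0.227 0.142]
0.8 [  -0. -107.   61.] [0.52  0.223 0.152]
0.9 [  -0. -116.   74.] [0.533 0.219 0.161]
1.0 [  -1. -123.   88.] [0.546 0.214 0.169]
1.1 [  -1. -130.  102.] [0.559 0.209 0.175]
1.2 [  -1. -134.  118.] [0.573 0.204 0.18 ]
1.3 [  -1. -137.  133.] [0.588 0.199 0.183]
```

Gripped (0.124, about 11 mm). I'll lift along the arc, slowly at first.

```bash
python3 -m jog '[{"dx":0,"dy":-8,"dz":1.5,"ax":0,"ay":0,"az":0},{"dx":0,"dy":-16,"dz":3,"ax":0,"ay":0,"az":0},{"dx":0,"dy":-23,"dz":5,"ax":0,"ay":0,"az":0},{"dx":0,"dy":-31,"dz":7,"ax":0,"ay":0,"az":0},{"dx":0,"dy":-38,"dz":10,"ax":0,"ay":0,"az":0},{"dx":0,"dy":-46,"dz":13,"ax":0,"ay":0,"az":0},{"dx":0,"dy":-53,"dz":16,"ax":0,"ay":0,"az":0},{"dx":0,"dy":-60,"dz":20,"ax":0,"ay":0,"az":0},{"dx":0,"dy":-60,"dz":20,"ax":0,"ay":0,"az":0}]' 0; python3 - <<'E'
from h import *
print(r.read_state()["wrist_torque"])
cv2.imwrite("pics/s5.png",cv2.resize(r.grab_frame("side")[100:400,200:600,::-1],None,fx=2,fy=2,interpolation=cv2.INTER_CUBIC))
E
```

```text
time: 6.65
tcp_pos: [0.4815, 0.2366, 0.107]
tool_rot: [-1.021, 1.457, -1.458]
ft_force: [-9.4, 4.3, 6.1]
gripper_width: 0.122
[ 0.61268051  1.55999271 -0.04698965]
```

View pics/s5.png

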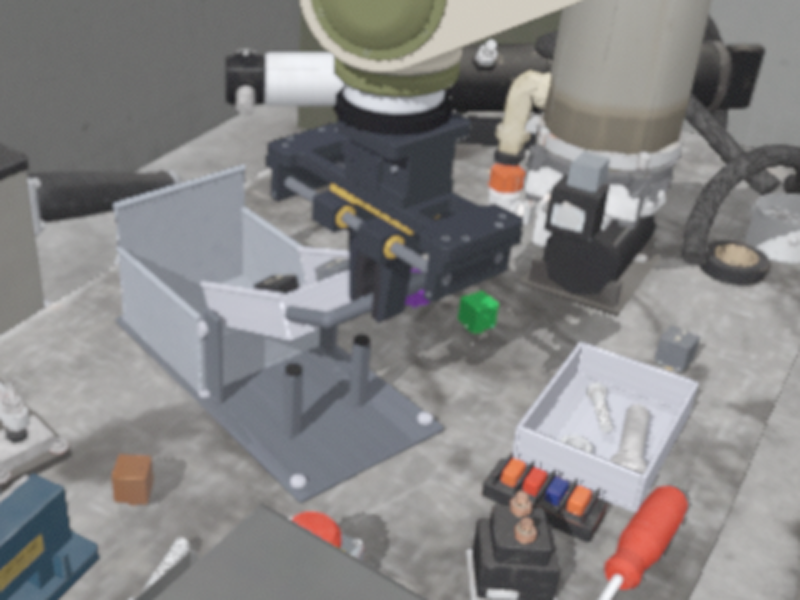

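The tray is tipped about 0.4 and still gripped, with moderate forces. Carrying on to 1.1.

```bash
python3 -m jog '[{"dx":0,"dy":-6,"dz":3,"ax":0,"ay":0,"az":0},{"dx":0,"dy":-13,"dz":7,"ax":0,"ay":0,"az":0},{"dx":0,"dy":-19,"dz":12,"ax":0,"ay":0,"az":0},{"dx":0,"dy":-25,"dz":17,"ax":0,"ay":0,"az":0},{"dx":0,"dy":-31,"dz":22,"ax":0,"ay":0,"az":0},{"dx":0,"dy":-37,"dz":28,"ax":0,"ay":0,"az":0},{"dx":0,"dy":-42,"dz":34,"ax":0,"ay":0,"az":0},{"dx":0,"dy":-47,"dz":40,"ax":0,"ay":0,"az":0},{"dx":0,"dy":-56,"dz":53,"ax":0,"ay":0,"az":0},{"dx":0,"dy":-63,"dz":67,"ax":0,"ay":0,"az":0},{"dx":0,"dy":-70,"dz":81,"ax":0,"ay":0,"az":0},{"dx":0,"dy":-70,"dz":81,"ax":0,"ay":0,"az":0}]' 0; python3 - <<'E'
from h import *
print(r.read_state()["wrist_torque"])
cv2.imwrite("pics/s6.png",cv2.resize(r.grab_frame("side")[100:400,200:600,::-1],None,fx=2,fy=2,interpolation=cv2.INTER_CUBIC))
cv2.imwrite("pics/t6.png",cv2.resize(r.grab_frame("top")[100:360,240:460,::-1],None,fx=2.2,fy=2.2,interpolation=cv2.INTER_CUBIC))
E
```

```text
time: 7.7
tcp_pos: [0.56, 0.208, 0.1792]
tool_rot: [-1.015, 1.453, -1.461]
ft_force: [-4.0, -0.0, 14.2]
gripper_width: 0.123
[-0.03774508  0.65443229 -0.02949836]
```

View pics/s6.png

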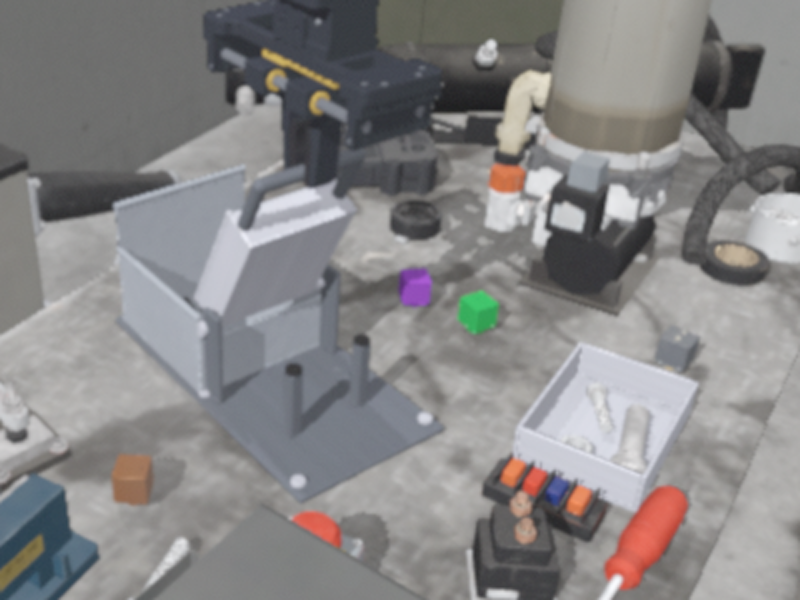

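View pics/t6.png

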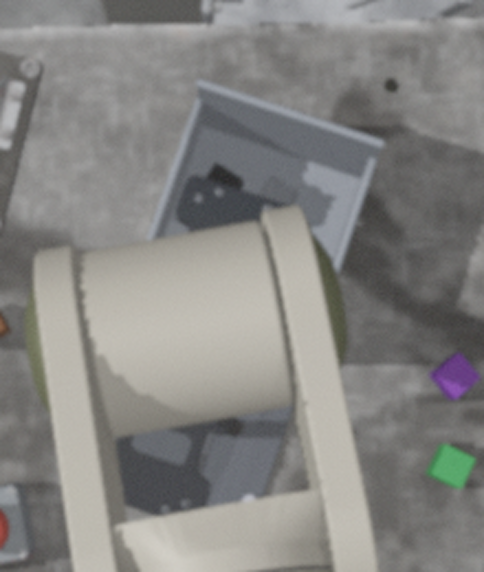

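The tray is tipped about 1.1 rad. The top view shows the black relay at (225,178) and the grey one at (278,188), both on the bin floor. I'll tip a little more and hold, then look again.

```bash
python3 -m jog '[{"dx":0,"dy":-3,"dz":8,"ax":0,"ay":0,"az":0},{"dx":0,"dy":-5,"dz":16,"ax":0,"ay":0,"az":0},{"dx":0,"dy":-6,"dz":23,"ax":0,"ay":0,"az":0},{"dx":0,"dy":-6,"dz":23,"ax":0,"ay":0,"az":0},{"dx":0,"dy":-6,"dz":23,"ax":0,"ay":0,"az":0},{"dx":0,"dy":-6,"dz":23,"ax":0,"ay":0,"az":0}]' 0; python3 - <<'E'
from h import *
cv2.imwrite("pics/t7.png",cv2.resize(r.grab_frame("top")[130:230,290:430,::-1],None,fx=5,fy=5,interpolation=cv2.INTER_CUBIC))
E
```

```text
time: 8.3
tcp_pos: [0.581, 0.2003, 0.185]
tool_rot: [-1.015, 1.451, -1.462]
ft_force: [-0.7, -0.7, 9.1]
gripper_width: 0.123
```

View pics/t7.png

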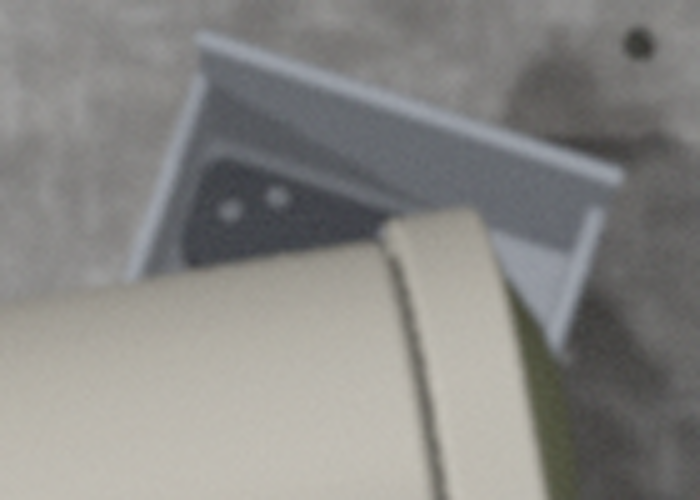

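The arm hides the relays now. Swinging the tray back down along the same arc.

```bash
python3 -m jog '[{"dx":0,"dy":3,"dz":-11,"ax":0,"ay":0,"az":0},{"dx":0,"dy":6,"dz":-23,"ax":0,"ay":0,"az":0},{"dx":0,"dy":13,"dz":-37,"ax":0,"ay":0,"az":0},{"dx":0,"dy":20,"dz":-51,"ax":0,"ay":0,"az":0},{"dx":0,"dy":29,"dz":-64,"ax":0,"ay":0,"az":0},{"dx":0,"dy":39,"dz":-76,"ax":0,"ay":0,"az":0},{"dx":0,"dy":51,"dz":-87,"ax":0,"ay":0,"az":0},{"dx":0,"dy":63,"dz":-96,"ax":0,"ay":0,"az":0},{"dx":0,"dy":76,"dz":-104,"ax":0,"ay":0,"az":0},{"dx":0,"dy":76,"dz":-104,"ax":0,"ay":0,"az":0}]' 0; python3 - <<'E'
from h import *
cv2.imwrite("pics/t8.png",cv2.resize(r.grab_frame("top")[100:360,240:460,::-1],None,fx=2.2,fy=2.2,interpolation=cv2.INTER_CUBIC))
E
```

```text
time: 9.18
tcp_pos: [0.4814, 0.2368, 0.1049]
tool_rot: [-1.02, 1.455, -1.458]
ft_force: [-1.9, 4.5, -2.6]
gripper_width: 0.123
```

View pics/t8.png

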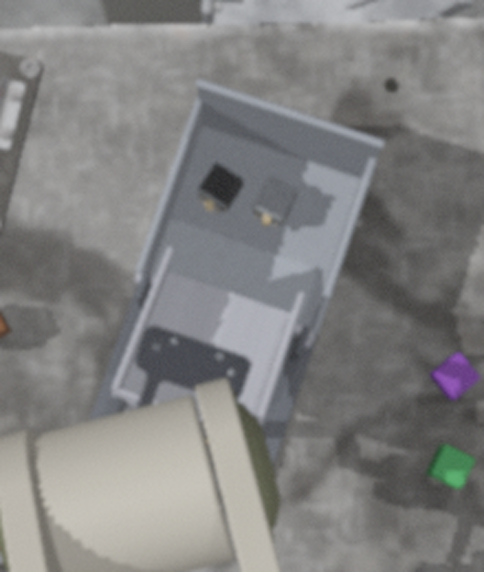

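Both relays lie on the bin floor at (221,186) and (275,200), and the tray is empty. I'll lower the last part to level.

```bash
python3 -m jog '[{"dx":0,"dy":7,"dz":-4,"ax":0,"ay":0,"az":0},{"dx":0,"dy":14,"dz":-7,"ax":0,"ay":0,"az":0},{"dx":0,"dy":22,"dz":-10,"ax":0,"ay":0,"az":0},{"dx":0,"dy":29,"dz":-13,"ax":0,"ay":0,"az":0},{"dx":0,"dy":37,"dz":-15,"ax":0,"ay":0,"az":0},{"dx":0,"dy":44,"dz":-17,"ax":0,"ay":0,"az":0},{"dx":0,"dy":52,"dz":-18.5,"ax":0,"ay":0,"az":0},{"dx":0,"dy":58,"dz":-20,"ax":0,"ay":0,"az":0},{"dx":0,"dy":60,"dz":-20,"ax":0,"ay":0,"az":0},{"dx":0,"dy":60,"dz":-20,"ax":0,"ay":0,"az":0}]' 0
```

```text
time: 10.07
tcp_pos: [0.4636, 0.2433, 0.0454]
tool_rot: [-1.02, 1.455, -1.458]
ft_force: [-4.1, 4.2, -2.2]
gripper_width: 0.125
```

Back at the grasp pose. Opening to 0.45, then straight up.

```bash
python3 -m jog '[{"dx":0,"dy":0,"dz":0,"ax":0,"ay":0,"az":0},{"dx":0,"dy":0,"dz":0,"ax":0,"ay":0,"az":0},{"dx":0,"dy":0,"dz":0,"ax":0,"ay":0,"az":0},{"dx":0,"dy":0,"dz":0,"ax":0,"ay":0,"az":0},{"dx":0,"dy":0,"dz":0,"ax":0,"ay":0,"az":0},{"dx":0,"dy":-10,"dz":0,"ax":0,"ay":0,"az":0},{"dx":0,"dy":-25,"dz":0,"ax":0,"ay":0,"az":0},{"dx":0,"dy":-45,"dz":0,"ax":0,"ay":0,"az":0},{"dx":0,"dy":-75,"dz":-8,"ax":0,"ay":0,"az":0},{"dx":0,"dy":-110,"dz":-30,"ax":0,"ay":0,"az":0},{"dx":0,"dy":-145,"dz":-50,"ax":0,"ay":0,"az":0},{"dx":0,"dy":-180,"dz":-70,"ax":0,"ay":0,"az":0}]' 0.45
python3 -m jog '[{"dx":0,"dy":0,"dz":0,"ax":0,"ay":0,"az":0},{"dx":0,"dy":0,"dz":0,"ax":0,"ay":0,"az":0},{"dx":0,"dy":0,"dz":0,"ax":0,"ay":0,"az":0},{"dx":0,"dy":0,"dz":0,"ax":0,"ay":0,"az":0}]'
python3 - <<'E'
from h import *
cv2.imwrite("pics/s9.png",cv2.resize(r.grab_frame("side")[100:400,200:600,::-1],None,fx=2,fy=2,interpolation=cv2.INTER_CUBIC))
cv2.imwrite("pics/t9.png",cv2.resize(r.grab_frame("top")[100:360,240:460,::-1],None,fx=2.2,fy=2.2,interpolation=cv2.INTER_CUBIC))
E
```

```text
time: 11.07
tcp_pos: [0.3955, 0.2665, 0.2271]
tool_rot: [-1.019, 1.455, -1.459]
ft_force: [1.1, 1.4, 0.5]
gripper_width: 0.449
time: 11.4
tcp_pos: [0.3966, 0.2661, 0.2236]
tool_rot: [-1.022, 1.456, -1.459]
ft_force: [-0.6, 0.1, 0.4]
gripper_width: 0.455
```

View pics/s9.png

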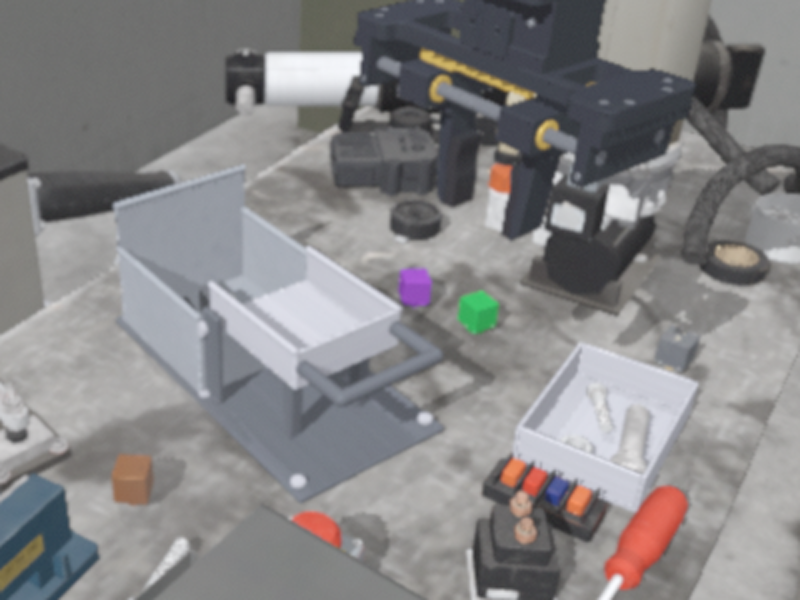

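View pics/t9.png

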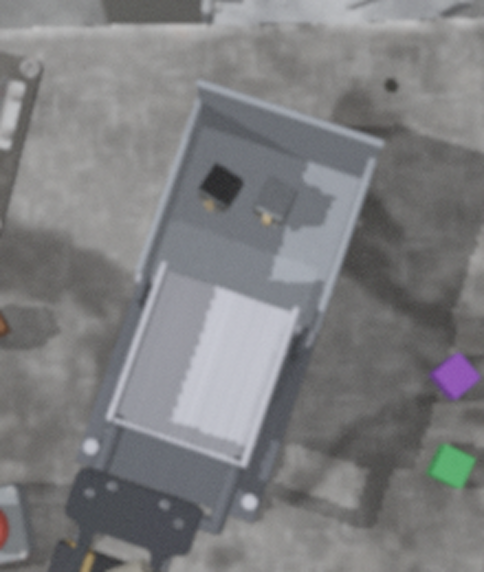

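The tray is level and empty, resting on its posts. The relays are unmoved in the bin at (221,186) and (275,200), and the gripper is free in the air.

```bash
python3 -c "
from bench import r
print(r.job_done())"
```

```text
the job is handed in; nothing more can be done
None
```

Both relays were tipped into the bin, and the empty tray is back down level with the gripper clear. I handed the job in at about 11.5 s of the 45 s allowed; no verdict is reported.

- **What I did:** I took the arm over the tank standing in the way and gripped the bar. I then swung the tray up to about 1.25 rad along its arc, brought it back down and let go.
- **Last checks:** The final side and top pictures show the tray resting on its posts. The relays lie in the same place in the bin as in the picture before it. The force reading in the air was near zero. I did not see the fingers touch a relay in any picture, and the highest wrist force I read was about 15 N.
- **What disagreed:** The first grasp closed on nothing, because the finger ends sit about 29 mm short of the reported TCP, in both the wrist and side pictures. Going 29 mm lower gave a firm grip, at an opening of 0.124 (about 11 mm on the 12 mm bar).
- **Not measured:** The tray angles come from arm positions along the arc and from the pictures.

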